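Make up two sample kits for the spectrometer

TASK

Make up two kits from the loose stock. In the three-place tray, counting from the end with the handle, stand a sample bottle, then the square case, then the squat jar; in the two-place tray stand the lamp in the place next to the handle and the other sample bottle in the other place. Set everything down gently, upright on the floor of its place, without dropping it, and leave the two flasks and the wash bottle where they are.

Things in the scene. Friction and masses are not known exactly. Their poses are not given: they have to be found in the camera images.
- bottle_a_mid (a point): one of two identical white plastic sample bottles standing upright: round body 38 mm across up to 62 mm high, shoulder to 72 mm, then a grey cap 24 mm across, 90 mm high overall. This point is on its axis half-way up, 45 mm above its underside; z up the axis.
- bottle_b_mid (a point): one of two identical white plastic sample bottles standing upright: round body 38 mm across up to 62 mm high, shoulder to 72 mm, then a grey cap 24 mm across, 90 mm high overall. This point is on its axis half-way up, 45 mm above its underside; z up the axis.
- jar_mid (a point): squat round white jar with a flat lid, 50 mm across (48 mm below the lid, which is the top 16 mm) and 50 mm high, standing upright. This point is on its axis half-way up, 25 mm above its underside.
- case_mid (a point): square upright plastic case, grey with a black top, 40 x 40 mm in plan and 60 mm high, standing upright; it fits its place at any yaw. This point is at its centre, 30 mm above its underside; x and y are square to its sides. A small steel latch stands 2.5 mm out from its -x side, seen only.
- lamp_mid (a point): spectrometer lamp standing upright on its black base: base 38 mm across and 28 mm high, then a glass bulb 38 mm across up to 85 mm, then a glass neck 25 mm across up to 120 mm. This point is on its axis half-way up, 60 mm above its underside (in the wide part of the glass).
- tray_three: long flat aluminium tray, 224 x 78 mm, with three places in a row. Fixed. Places 68 mm square inside, walls 5 mm thick, floor 5 mm thick, wall tops 12 mm above the table. A dark low wire handle stands out 28 mm from one end. Origin: centre of the underside; x along the tray towards the handle, z up. Place centres at x = +73 mm (handle end), 0 (middle) and -73 mm (far end), y = 0.
- tray_two: shorter flat aluminium tray, 151 x 78 mm, with two places in a row. Fixed. Places 68 mm square inside, walls 5 mm thick, floor 5 mm thick, wall tops 12 mm above the table. A dark low wire handle stands out 28 mm from one end. Origin: centre of the underside; x along the tray towards the handle, z up. Place centres at x = +36.5 mm (handle end) and -36.5 mm (other end), y = 0.
- flask_a: stoppered volumetric glass flask, a bystander: bulb 62 mm across, thin neck, blue stopper, 173 mm high. Origin at the centre of its underside.
- flask_b: stoppered volumetric glass flask, a bystander: bulb 62 mm across, thin neck, blue stopper, 173 mm high. Origin at the centre of its underside.
- wash_bottle: white wash bottle with red cap and a bent nozzle, a bystander: 62 mm across, 170 mm high; nozzle reaches 50 mm from the axis. Origin at the centre of its underside.
Not all that is in view belongs to the job. What is shaped like the part that bears jar_mid but green is not meant.

How it is judged (in metres and radians):
At the end, for the whole second after the job is handed in: From the handle: bottle, case, jar in the three-place tray; lamp, other bottle in the two-place tray. Each stands on its place's floor (within 24 mm of the place's centre along and across, 5 mm in height), upright within 0.12 rad, below 0.02 m/s, released (x of case_mid in the frame of tray_three between -0.024 and 0.024 m and y of case_mid in the frame of tray_three between -0.024 and 0.024 m and z of case_mid in the frame of tray_three between 0.03 and 0.04 m and x of jar_mid in the frame of tray_three between -0.097 and -0.049 m and y of jar_mid in the frame of tray_three between -0.024 and 0.024 m and z of jar_mid in the frame of tray_three between 0.025 and 0.035 m and x of lamp_mid in the frame of tray_two between 0.0125 and 0.0605 m and y of lamp_mid in the frame of tray_two between -0.024 and 0.024 m and z of lamp_mid in the frame of tray_two between 0.06 and 0.07 m and (((x of bottle_a_mid in the frame of tray_three between 0.049 and 0.097 m and y of bottle_a_mid in the frame of tray_three between -0.024 and 0.024 m and z of bottle_a_mid in the frame of tray_three between 0.045 and 0.055 m) and (x of bottle_b_mid in the frame of tray_two between -0.0605 and -0.0125 m and y of bottle_b_mid in the frame of tray_two between -0.024 and 0.024 m and z of bottle_b_mid in the frame of tray_two between 0.045 and 0.055 m)) or ((x of bottle_b_mid in the frame of tray_three between 0.049 and 0.097 m and y of bottle_b_mid in the frame of tray_three between -0.024 and 0.024 m and z of bottle_b_mid in the frame of tray_three between 0.045 and 0.055 m) and (x of bottle_a_mid in the frame of tray_two between -0.0605 and -0.0125 m and y of bottle_a_mid in the frame of tray_two between -0.024 and 0.024 m and z of bottle_a_mid in the frame of tray_two between 0.045 and 0.055 m))) and angle between each of bottle_a_mid, bottle_b_mid, jar_mid, case_mid, lamp_mid's own z axis and vertical below 0.12 rad and linear speed of each of bottle_a, bottle_b, jar, case, lamp below 0.02 m/s and contact force between each of bottle_a, bottle_b, jar, case, lamp and the fingers below 0.05 N); the robot touches nothing.
It fails at once if a thing of the stock was dropped or thrown (faster than 0.6 m/s while out of the fingers) ((linear speed of bottle_a above 0.6 m/s and contact force between bottle_a and the fingers below 0.01 N) or (linear speed of bottle_b above 0.6 m/s and contact force between bottle_b and the fingers below 0.01 N) or (linear speed of jar above 0.6 m/s and contact force between jar and the fingers below 0.01 N) or (linear speed of case above 0.6 m/s and contact force between case and the fingers below 0.01 N) or (linear speed of lamp above 0.6 m/s and contact force between lamp and the fingers below 0.01 N)).
It fails at once if a flask (flask_a) was pushed more than 20 mm or knocked over (distance of flask_a from where it was at the start of the episode above 0.02 m or angle between flask_a's own z axis and vertical above 0.3 rad).
It fails at once if a flask (flask_b) was pushed more than 20 mm or knocked over (distance of flask_b from where it was at the start of the episode above 0.02 m or angle between flask_b's own z axis and vertical above 0.3 rad).
It fails at once if the wash bottle (wash_bottle) was pushed more than 20 mm or knocked over (distance of wash_bottle from where it was at the start of the episode above 0.02 m or angle between wash_bottle's own z axis and vertical above 0.3 rad).
It also fails if it takes over 122 s, if anything falls off the work surface, if the arm or the gripper's body presses on something with over 40 N, if the wrist force passes 120 N, or if a joint passes its speed limit or range.

ROBOT

A 7-joint arm with a two-finger parallel gripper is mounted at the origin on the work surface. World frame = base frame: x ahead of the robot, y to its left, z up, the work surface at z = 0. Lengths are in m, angles in degrees, forces in N, time in s.
With the tool pointing down it reaches from about 0.4 to 0.85 m from the base axis. Payload 10.4 kg.
Tool frame: the origin (TCP) lies between the finger pads; the fingertips stand 19 mm ahead of it and the grasp point (between the pads) is the TCP (r.tcp_to_tips is the distance from the TCP to the fingertips, in m); z points along the fingers, y is the line along which they close (so a half turn about z gives the same grasp; the last joint's range is limited). The gripper opens to 85 mm and grips with 20 to 120 N. Pads are 22 mm wide; open, the fingers measure 114 mm over their backs; the gripper's body (76 mm by 85 mm) begins 54 mm behind the grasp point. The pads swing forward as they close: fully open they stand 13 mm farther back than shut.
Start: joints at [66.658, 19.034, -3.707, 83.658, 1.238, 77.344, -5.071], TCP at [0.235, -0.579, 0.25] pointing down, gripper open.
Joint ranges: [-148.97, 148.97], [-28.65, 121.19], [-84.17, 76.75], [9.2, 138.47], [-72.65, 252.65], [3.7, 117.97], [-149.18, 149.18]. Speed limits (degrees/s): [127.2, 127.2, 159.86, 159.86, 180, 180, 180].

INTERFACE

Orientations are given as [roll, pitch, yaw] about the fixed x, y, z axes, in that order (R = Rz(yaw) Ry(pitch) Rx(roll)).
In Python, from bench import r gives the robot as it stands. Calls block until the motion is done:
- r.move_to(position, orientation): joint-space move of the TCP to a pose.
- r.line_to(position, ori=None, vel=0.15, max_force=None): straight line of the TCP; ori=None keeps the orientation; vel is the mean speed in m/s. With max_force (N) it stops when the force on the tool has changed by that much, and returns True; else False.
- r.goto_joints(angles): joint-space move.
- r.gripper_to(opening): finger opening in m; the grip force is fixed at half the most; returns when the fingers have stopped.
- r.wait(seconds).
- r.solve_ik(position, orientation): joint angles nearest the present ones, or None.
- r.read_state(): the state.
- r.camera(name): name is "scene" or "top"; returns a dict with "frame" (480x640x3 uint8, red, green, blue), "range_z" (480x640 float32, m along the optical axis (not along the pixel's ray), 0 where there is no reading), "fov_y" (degrees; the focal length in pixels is half the picture's height over the tangent of half this angle, whatever the lens; pixels are square), "cx", "cy" (the principal point, pixels), "rvec" (rotation vector, rad) and "tvec" (3), from world to camera coordinates, as OpenCV has them. Camera axes: x right, y down, z forward; pixel columns grow to the right and rows downward; lengths in m; the calibration is good to about 2 mm. A picture is of the moment at which its call begins.
A pose or a line that the arm cannot do raises r.PlanningError and nothing moves.
- r.close_job(): hands the job in; it is judged then, once.
The state is a dict: "time": time; "q": joint angles; "joint_vel": joint speeds; "joint_torque": joint torques, N m; "ee_pos": TCP position; "ee_rot": TCP orientation; "wrist_force": force on the tool from outside, world axes, zero at the start; "moment": the same for the moment, N m; "grip_width": finger opening in m; "finger_force": force on a finger pad.
Only numpy, scipy, OpenCV 4.12 (cv2) and the standard library are available. Lean on these libraries where they do the work, as an engineer would, in place of code of your own. Each camera call takes 0.05 s, during which the arm holds its last target. There are 200 camera calls.

## Working session

There is one attempt and no reset: what is moved stays moved. The work goes in short steps, each a Python script; the robot and the scene stay as the last script left them, time stands still between calls to the robot, and variables do not carry over. Pictures are saved under pics/ and viewed, at most 14 in all, crops included, and the job is handed in when it is done.

```bash
mkdir -p pics
python3 - <<'E'
from bench import r
import cv2,numpy as np
for n in ("top","scene"):
    c=r.camera(n); cv2.imwrite(f"pics/{n}0.png",c["frame"][:,:,::-1]); np.savez(f"{n}0.npz",**c)
    R=cv2.Rodrigues(np.array(c["rvec"],float))[0]; print(n,c["fov_y"],c["cx"],c["cy"],-R.T@np.array(c["tvec"]),R[2])
E
```

```text
top 52.812795302348434 318.7375758092544 230.83036375225265 [ 0.37580901 -0.0148574   1.38646581] [ 0.12918993  0.01951577 -0.99142781]
scene 49.82691763493515 320.62084775846694 232.65434453176871 [ 1.10377191 -0.68957205  0.84691692] [-0.47042527  0.58231953 -0.66302642]
```

View pics/top0.png

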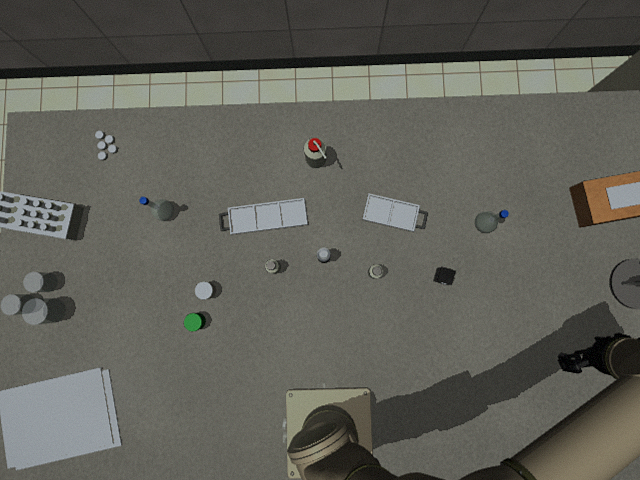

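View pics/scene0.png

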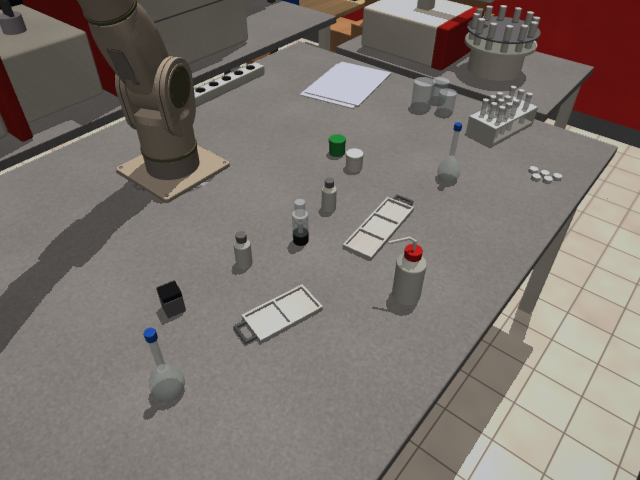

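```bash
cat > h.py <<'E'
import numpy as np,cv2
def K(c):
    f=240/np.tan(np.radians(c["fov_y"])/2); return f,float(c["cx"]),float(c["cy"])
def Rt(c):
    R=cv2.Rodrigues(np.array(c["rvec"],float))[0]; return R,np.array(c["tvec"],float).ravel()
def cloud(c):
    f,cx,cy=K(c);R,t=Rt(c);v,u=np.mgrid[:480,:640];z=c["range_z"].astype(float)
    P=np.stack([(u-cx)/f*z,(v-cy)/f*z,z],-1)
    return (P-t)@R
def on_plane(c,u,v,h):
    f,cx,cy=K(c);R,t=Rt(c);d=R.T@np.array([(u-cx)/f,(v-cy)/f,1]);o=-R.T@t
    return o+d*(h-o[2])/d[2]
E
python3 - <<'E'
import numpy as np,cv2
from h import *
for n in("top","scene"):
    c=dict(np.load(n+"0.npz")); W=cloud(c); ok=(c["range_z"]>0)
    reg=ok&(W[...,0]>.25)&(W[...,0]<.85)&(abs(W[...,1])<.55)
    tab=W[reg&(abs(W[...,2])<.01)]; print(n,"table z",np.median(tab[:,2]))
    m=(reg&(W[...,2]>.018)&(W[...,2]<.2)).astype(np.uint8)
    k,L,s,_=cv2.connectedComponentsWithStats(m)
    for i in range(1,k):
        if s[i,4]<15: continue
        p=W[L==i]; zt=np.percentile(p[:,2],97); q=p[p[:,2]>zt-.008]
        print(s[i],"ztop %.3f"%zt,"topxy",((q.max(0)+q.min(0))/2)[:2].round(4),"ext",np.ptp(q,0)[:2].round(3),"all min",p.min(0)[:2].round(3),"max",p.max(0)[:2].round(3))
im=cv2.imread("pics/top0.png")
cv2.imwrite("pics/crop1.png",cv2.resize(im[180:305,215:435],None,fx=3.6,fy=3.6,interpolation=cv2.INTER_CUBIC))
E
```

```text
top table z 0.00018982623868617627
[304 137  22  30 534] ztop 0.163 topxy [0.7549 0.0039] ext [0.043 0.028] all min [ 0.732 -0.013] max [0.805 0.046]
[139 196  35  25 473] ztop 0.174 topxy [0.6292 0.4607] ext [0.018 0.02 ] all min [0.599 0.431] max [0.657 0.487]
[475 210  34  23 484] ztop 0.174 topxy [ 0.5638 -0.4599] ext [0.018 0.022] all min [ 0.535 -0.486] max [ 0.594 -0.429]
[316 247  14  16 169] ztop 0.124 topxy [0.4833 0.0005] ext [0.024 0.021] all min [ 0.464 -0.015] max [0.501 0.02 ]
[265 259  15  14 169] ztop 0.094 topxy [0.456 0.144] ext [0.021 0.022] all min [0.438 0.125] max [0.474 0.162]
[368 264  15  15 166] ztop 0.093 topxy [ 0.4347 -0.1408] ext [0.022 0.019] all min [ 0.415 -0.159] max [ 0.452 -0.122]
[435 267  20  18 278] ztop 0.064 topxy [ 0.4171 -0.3306] ext [0.044 0.047] all min [ 0.392 -0.354] max [ 0.441 -0.306]
[195 281  20  18 284] ztop 0.055 topxy [0.3964 0.3339] ext [0.047 0.047] all min [0.373 0.31 ] max [0.42  0.359]
[184 313  20  18 295] ztop 0.055 topxy [0.3102 0.3639] ext [0.046 0.049] all min [0.287 0.34 ] max [0.333 0.388]
scene table z -2.20944322869
[... 370 characters left out ...]
 ztop 0.091 topxy [0.4569 0.1417] ext [0.024 0.026] all min [0.442 0.123] max [0.477 0.157]
[292 199  16  43 563] ztop 0.121 topxy [ 4.84e-01 -4.00e-04] ext [0.024 0.024] all min [ 0.465 -0.021] max [0.504 0.02 ]
[234 231  18  33 458] ztop 0.090 topxy [ 0.4346 -0.1421] ext [0.025 0.023] all min [ 0.415 -0.162] max [ 0.455 -0.124]
[ 388  236   39   65 1531] ztop 0.160 topxy [7.536e-01 4.000e-04] ext [0.046 0.037] all min [ 0.73  -0.018] max [0.805 0.041]
[156 280  29  33 589] ztop 0.062 topxy [ 0.4159 -0.3323] ext [0.049 0.049] all min [ 0.391 -0.357] max [ 0.443 -0.308]
[ 143  327   42   73 1400] ztop 0.173 topxy [ 0.5659 -0.4617] ext [0.02  0.019] all min [ 0.541 -0.491] max [ 0.597 -0.432]
```

View pics/crop1.png

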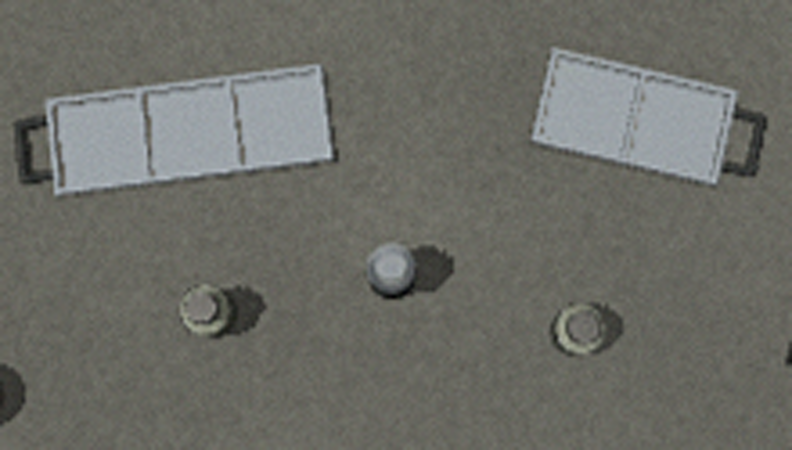

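Run:
```python
import numpy as np,cv2
from h import *
from bench import r
c=dict(np.load("top0.npz"))
T={"three":[(48,100),(321,66),(334,160),(58,193)],"two":[(737,92),(553,48),(534,141),(717,184)]}
for n,a in T.items():
    P=np.array([on_plane(c,(u+.5)/3.6-.5+215,(v+.5)/3.6-.5+180,.012)[:2] for u,v in a])
    x=(P[0]+P[3]-P[1]-P[2])/2; yv=(P[0]-P[3]+P[1]-P[2])/2
    print(n,P.mean(0).round(4),"yaw",np.degrees(np.arctan2(x[1],x[0])).round(2),np.linalg.norm(x).round(4),np.linalg.norm(yv).round(4))
for n in("top","scene"):
    c=dict(np.load(n+"0.npz"));W=cloud(c)
    q=W[(abs(W[...,0]-.416)<.05)&(abs(W[...,1]+.331)<.05)&(abs(W[...,2]-.06)<.006)][:,:2]
    print(n,cv2.minAreaRect((q*1000).astype(np.float32)))
s=r.read_state();print(s["time"],s["ee_pos"],s["ee_rot"],s["grip_width"])
im=cv2.imread("pics/top0.png");cv2.imwrite("pics/case.png",cv2.resize(im[255:295,425:465],None,fx=12,fy=12,interpolation=cv2.INTER_CUBIC))
```

```text
three [0.6037 0.159 ] yaw 95.25 0.222 0.0767
two [ 0.6035 -0.197 ] yaw -105.41 0.1496 0.0766
top ((416.0619201660156, -330.9975891113281), (40.69634246826172, 41.571102142333984), 71.18882751464844)
scene ((417.2642517089844, -331.9263000488281), (40.077301025390625, 44.99894332885742), 70.77530670166016)
0.1 [ 0.23449577 -0.57903081  0.24960144] [-1.79929306e+02  4.71976596e-03  2.20483617e+01] 0.08540005690651532
```

View pics/case.png

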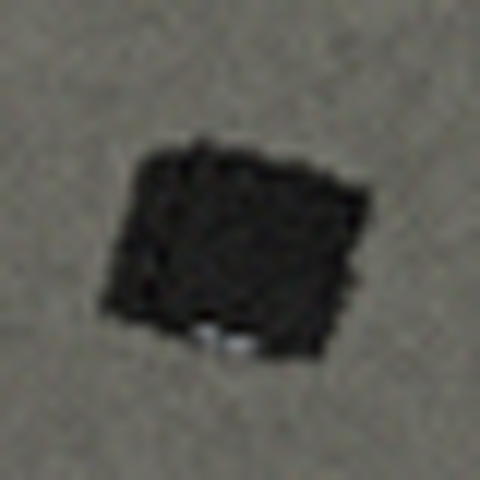

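```bash
cat > a.py <<'E'
from bench import r
import numpy as np
Z=.25
def tray(c,yaw,x):
    a=np.radians(yaw); return (c[0]+x*np.cos(a),c[1]+x*np.sin(a))
T3=((.6037,.159),95.25); T2=((.6035,-.197),-105.41)
def go(xy,yaw,z=Z):
    q0=np.array(r.read_state()["q"]); best=None
    for y in (yaw,yaw+180,yaw-180):
        if abs(y)>185: continue
        q=r.solve_ik([*xy,z],[180,0,y])
        if q is not None:
            d=np.abs(np.array(q)-q0).max()
            if best is None or d<best[0]: best=(d,q,y)
    r.goto_joints(best[1]); return best[2]
def pick(xy,yaw,h,w,opening=.085):
    r.gripper_to(opening); go(xy,yaw)
    r.line_to([*xy,h+.03],vel=.15)
    hit=r.line_to([*xy,h],vel=.06,max_force=8)
    r.gripper_to(max(w-.02,0)); s=r.read_state()
    print("picked hit",hit,"width",round(s["grip_width"],4),"F",s["finger_force"],"t",s["time"],flush=True)
    if abs(s["grip_width"]-w)>.006: raise SystemExit("bad grip")
    r.line_to([*xy,h+.02],vel=.06); r.line_to([*xy,Z],vel=.15)
def place(tr,x,h,w):
    xy=tray(*tr,x); go(xy,tr[1])
    r.line_to([*xy,h+.025],vel=.15)
    hit=r.line_to([*xy,h+.0045],vel=.02,max_force=4)
    z=r.read_state()["ee_pos"][2]
    r.gripper_to(min(w+.03,.085)); r.wait(.2)
    r.line_to([*xy,h+.07],vel=.08); r.line_to([*xy,Z],vel=.2)
    print("placed hit",hit,"dz",round(z-h,4),"width",r.read_state()["grip_width"],"t",r.read_state()["time"],flush=True)
E
python3 - <<'E'
from a import *
pick((.4166,-.3315),-17,.036,.040); place(T3,0,.036,.040)
s=r.read_state();print(s["q"],s["ee_rot"])
import cv2
c=r.camera("scene");cv2.imwrite("pics/s1.png",c["frame"][:,:,::-1])
E
```

```text
picked hit False width 0.0396 F 60.5387145280838 t 4.0
placed hit True dz 0.0055 width 0.07017025096287653 t 12.575
[ 14.76558066  25.37143524 -45.54737702  81.96291357  18.0233635
  80.39048675 -25.80696923] [-1.79771189e+02  4.32484249e-02  9.52540368e+01]
```

View pics/s1.png

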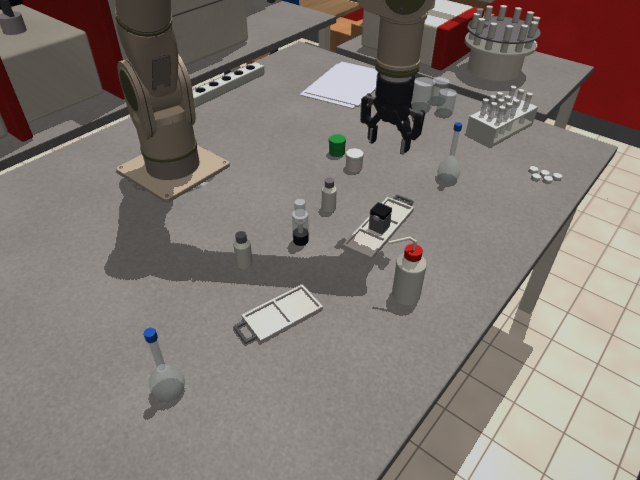

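Run:
```python
from a import *
pick((.397,.334),-19,.038,.050); place(T3,-.073,.038,.050)
pick((.4565,.143),95.25,.044,.038,.07); place(T3,.073,.044,.038)
import cv2
c=r.camera("scene");cv2.imwrite("pics/s2.png",c["frame"][:,:,::-1])
```

```text
picked hit False width 0.0482 F 60.997275710105896 t 16.425
placed hit True dz 0.0057 width 0.07981765751839826 t 24.3167
picked hit False width 0.037 F 59.44412384647876 t 27.6583
placed hit True dz 0.0056 width 0.06825120439088803 t 34.9417
```

View pics/s2.png

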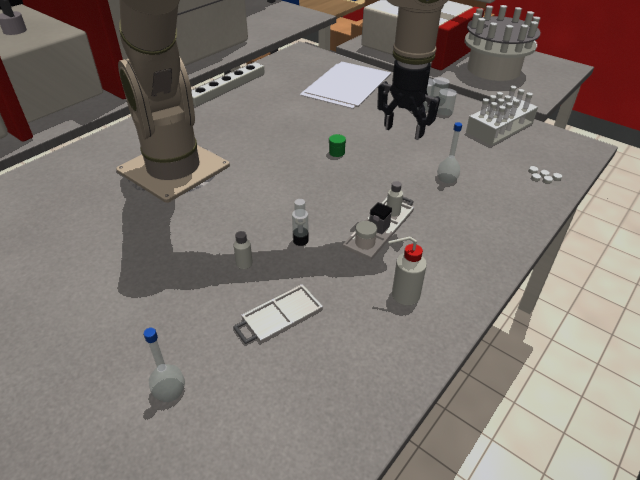

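The picture shows the three-place tray filled from the handle: bottle (395,200), case (381,217), jar (366,235), all upright. Next are the other bottle and the lamp.

Run:
```python
from a import *
pick((.4347,-.1413),-105.41,.044,.038,.07); place(T2,-.0365,.044,.038)
pick((.4837,.0),-105.41,.071,.038,.07); place(T2,.0365,.071,.038)
import cv2
from h import *
go((.45,-.45),-105.41,.32)
for n in("top","scene"):
    c=r.camera(n);cv2.imwrite(f"pics/{n}3.png",c["frame"][:,:,::-1]); W=cloud(c)
    m=((c["range_z"]>0)&(abs(W[...,0]-.6)<.1)&(W[...,1]<.28)&(W[...,1]>-.3)&(W[...,2]>.02)&(W[...,2]<.15)).astype(np.uint8)
    k,L,s,_=cv2.connectedComponentsWithStats(m)
    for i in range(1,k):
        if s[i,4]<15: continue
        p=W[L==i]; zt=np.percentile(p[:,2],95); q=p[p[:,2]>zt-.008]; xy=((q.max(0)+q.min(0))/2)[:2]
        o=[]
        for (ct,yw) in (T3,T2):
            a=np.radians(yw);d=xy-np.array(ct);o.append((round(d@[np.cos(a),np.sin(a)],3),round(d@[-np.sin(a),np.cos(a)],3)))
        print(n,"ztop %.3f"%zt,"T3",o[0],"T2",o[1])
```

```text
picked hit False width 0.0366 F 59.71583962440491 t 39.0917
placed hit True dz 0.0056 width 0.06798833046278882 t 46.3833
picked hit False width 0.0365 F 59.48200285434723 t 49.6333
placed hit True dz 0.0055 width 0.06792172762094802 t 56.675
top ztop 0.097 T3 (np.float64(-0.32), np.float64(0.02)) T2 (np.float64(-0.037), np.float64(-0.0))
top ztop 0.059 T3 (np.float64(-0.069), np.float64(-0.001)) T2 (np.float64(-0.279), np.float64(-0.069))
top ztop 0.069 T3 (np.float64(-0.001), np.float64(-0.001)) T2 (np.float64(-0.343), np.float64(-0.093))
top ztop 0.127 T3 (np.float64(-0.387), np.float64(0.046)) T2 (np.float64(0.035), np.float64(-0.001))
top ztop 0.097 T3 (np.float64(0.073), np.float64(-0.0)) T2 (np.float64(-0.411), np.float64(-0.12))
scene ztop 0.087 T3 (np.float64(0.073), np.float64(-0.001)) T2 (np.float64(-0.412), np.float64(-0.12))
scene ztop 0.096 T3 (np.float64(-0.322), np.float64(0.019)) T2 (np.float64(-0.035), np.float64(0.001))
scene ztop 0.125 T3 (np.float64(-0.388), np.float64(0.047)) T2 (np.float64(0.037), np.float64(-0.001))
```

View pics/scene3.png

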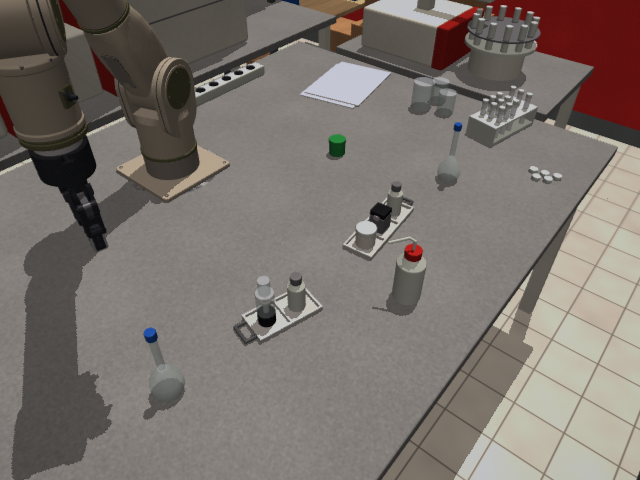

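View pics/top3.png

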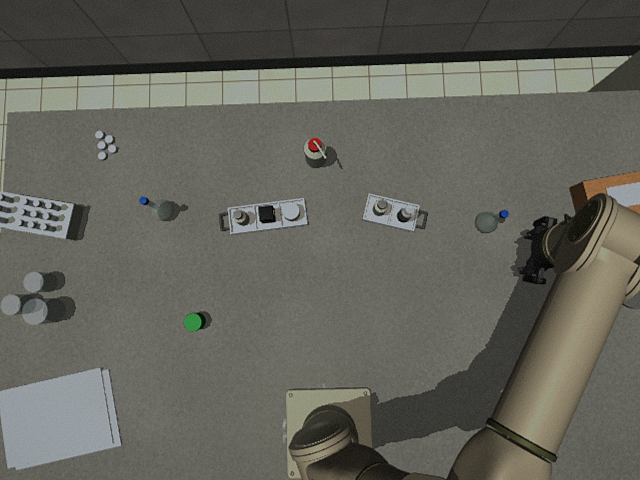

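Both trays are complete and upright in the right order. In the scene view the lamp is at (265,300) by the handle and the bottle at (296,293). In the top view the flasks (166,210) and (486,222) and the wash bottle (315,150) haven't moved.

```bash
python3 -c "
from bench import r
print(r.close_job())"
```

```text
the job is handed in; nothing more can be done
None
```

I made up both kits and handed the job in at about 60 s of the 122 s allowed: every item stands upright and released, within about 4 mm of its place's centre, and neither the flasks nor the wash bottle moved; no verdict came back.

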